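Reset a display-tray divider to its mark and clamp it

TASK

The dark wooden divider in the pine display tray is loose on its slotted foot: slide it along its slot until its red pointer is inside the green marker band on the tray wall, then turn the orange knob clockwise until the clamp has bitten firmly on the foot, but not cranked down hard: the foot is thin. Let go of everything and leave the other goods on the counter as they are.

Things in the scene. Friction and masses are not known exactly. Their poses are not given: they have to be found in the camera images.
- tray: Fixed open pine tray, 236 mm (its x) by 480 mm (its y), floor top 12 mm above the counter, walls 8 mm thick with rims 40 mm above the counter. Origin: under its centre, on the counter, z up. The divider slides along the tray's y axis.
- divider: Loose divider on the tray floor, about 0.35 kg: dark wooden board, upright, 110 mm along its x, 10 mm thick along its y, top 82 mm above the counter, to be pinched from above across its thickness; below it an aluminium foot 74 mm wide, 6 mm thick, from y = -5 to +225 mm. Origin: under the foot in the board's mid-plane. It starts 15 to 70 mm short of the mark, which lies to its +y side.
- slot (a point): Middle of the slot in the divider's foot, on the foot's top face: 13 mm wide, from y = 80 to 215 mm in the divider's frame, on x = 0. Two fixed 10 mm bolts stand in it, so the divider slides only along the tray's y, about 80 mm, rubbing lightly, with 1.5 mm of play to each side; pulled askew it bears on the bolts.
- pointer (a point): Tip of the red pointer (3 mm wide) that sticks out of the divider's board towards the tray's +x wall; at (105, 0, 33) mm in the divider's frame.
- mark: Green marker clip, 8 mm wide along the tray's y, 30 mm long, 4 mm thick, sitting on the rim of the tray's +x wall; its place along the wall differs each time. Origin: middle of the band, above the wall, at rim height (40 mm above the counter); axes parallel to the tray's. The pointer is set when its y in this frame is near 0.
- clamp_post: Fixed 10 mm clamp bolt standing in the slot at (0, 60) mm in the tray's frame; origin on the tray floor, axes parallel to the tray's. It carries the knob and, under it, a steel pressure plate (36 x 26 x 5 mm). The second bolt, with a flat head 20 mm across, top 14 mm above the tray floor, stands 45 mm farther along +y.
- bite (a point): Where the pressure plate will bite: on the clamp bolt's axis, at the height of the foot's top face. The plate starts 0.7 to 7 mm above it (hard to see, different each time) and goes down 2 mm per radian of the knob. Then its spring washer gives about 90 N more per radian. Right is a clamping force of 15 to 65 N; over 65 N, pressed by plate or bolt, the foot is bent.
- knob_grip (a point): Centre of the knob's orange grip bar, on its axis, 62 mm above the counter: 44 mm long (this point's x), 13 mm thick (y), 30 mm high; pinch from above. Clockwise from above tightens; over 4.5 rad of turn; stays where left. Even drag of 0.16 N m (at rest it may act either way) until the plate bites, 0.35 to 3.5 rad from the start; then 0.002 N m more against the turn per N of clamping.
- slim_box: Bystander: slim wooden carton 150 x 32 x 26 mm with a red band, lying in the tray by its -y wall. Origin: centre of its underside; leave it alone.
- cedar_box: Bystander: wooden box 100 x 160 x 45 mm on the counter behind the tray. Origin: centre of its underside; leave it alone.
- gift_box: Bystander: black gift box 80 x 110 x 35 mm on the counter behind the tray. Origin: centre of its underside; leave it alone.
- tin: Bystander: round tin, 70 mm across, 60 mm high, on the counter beyond the tray's +y end. Origin: centre of its underside; leave it alone.
- sign: Bystander: small black counter sign, 50 x 80 x 62 mm, beyond the tray's +y end. Origin: centre of its underside; leave it alone.
- screwdriver: Bystander: screwdriver lying on the counter beyond the tray's -y end. Origin: centre of its underside; leave it alone.
- dish: Bystander: white dish, 110 mm across, 35 mm high, beyond the tray's -y end. Origin: centre of its underside; leave it alone.

How it is judged (in metres and radians):
On the way:
1. the pointer is inside the marker band (within 4 mm of its middle) while the clamp is still loose (y of pointer in the frame of mark between -0.004 and 0.004 m and contact force between clamp_post and divider below 12 N), for 0.2 s.
At the end, for the whole second after the job is handed in: The pointer is within 4 mm of the middle of the marker band along the tray, the divider lies flat and at rest, and the clamp presses on its foot with 15 to 65 N; the robot touches nothing (y of pointer in the frame of mark between -0.004 and 0.004 m and contact force between clamp_post and divider between 15 and 65 N and linear speed of divider below 0.01 m/s and angle between divider's own z axis and vertical below 0.05 rad).
It fails at once if the clamp and its bolt press on the divider with more than 65 N (contact force between clamp_post and divider above 65 N).
It fails at once if a bystander (slim box, cedar box, gift box, tin, sign, screwdriver, dish) is moved more than 20 mm (distance of any of slim_box, cedar_box, gift_box, tin, screwdriver, dish, sign from where it was at the start of the episode above 0.02 m).
It also fails if it takes over 72 s, if anything falls off the work surface, if the arm or the gripper's body presses on something with over 40 N, if the wrist force passes 120 N, or if a joint passes its speed limit or range.

ROBOT

A 6-joint arm with a two-finger parallel gripper is mounted at the origin on the work surface. World frame = base frame: x ahead of the robot, y to its left, z up, the work surface at z = 0. Lengths are in m, angles in degrees, forces in N, time in s.
With the tool pointing down it reaches from about 0.25 to 0.725 m from the base axis. Payload 9.7 kg.
Tool frame: the origin (TCP) lies at the very end of the fingers, on their centre line; the grasp point (between the pads) lies 19 mm behind it (bot.grip_depth is the distance from the TCP to the grasp point, in m); z points along the fingers, y is the direction in which the jaws open and shut (so a half turn about z gives the same grasp; the last joint's range is limited). The gripper opens to 85 mm and grips with 20 to 120 N. Pads are 22 mm wide; open, the fingers measure 114 mm over their backs; the gripper's body (76 mm by 85 mm) begins 54 mm behind the grasp point. The pads swing forward as they close: fully open they stand 13 mm farther back than shut.
Start: joints at [-64.114, 4.979, 10.078, 95.1, 0, 90], TCP at [0.24, -0.495, 0.231] pointing down, gripper open.
Joint ranges: [-179.16, 179.16], [-48.56, 103.87], [-65.8, 70.77], [-126.05, 130.52], [-82.76, 87.17], [-180, 180]. Speed limits (degrees/s): [127.2, 127.2, 147.25, 180, 180, 180].

INTERFACE

Orientations are given as [roll, pitch, yaw] about the fixed x, y, z axes, in that order (R = Rz(yaw) Ry(pitch) Rx(roll)).
In Python, from workcell import bot, viewer gives the robot as it stands.
- The arm moves only by the tool arm_command, never from a script. Its argument "motion" is a list of rows, each a list of 3 entries, a list of its own where there are three numbers: the opening, from 0 (shut) to 1 (fully open), then the shift along the tool's x, y, z in units of 60 mm (1.0 is 60 mm), then the turn, a rotation vector about the tool's x, y, z in units of 6 degrees (1.0 is 6 degrees). A call has 1 to 12 rows; each row shifts and turns the commanded pose from where the row before left it, along the tool's axes as they then stand; what a row does not reach is not made up. A row lasts 1/8 s, in which the tool goes at most 62.5 mm and 10.7 degrees, less where a joint would pass 70% of its speed; a pose out of reach is approached as far as the arm can. A call is refused whole if a number of a shift passes 1 or a number of a turn 1, either way. A call with a gripper value outside its range is refused whole. The fingers move at their own pace and stop on an object; "newtons" is the grip in N (left out, the last holds). Time passes only in rows, so rows that do not move let the fingers close. It gives the time, the measured TCP pose, the force and the opening at its end, in the units of the state.
- bot.get_obs(): the state, without advancing time (a new reading comes with each control period).
- viewer.camera(name): name is "scene" or "top" or "wrist"; returns the picture (420x560x3 uint8, blue, green, red); there is no depth.
- viewer.calibration(name): a dict with "fx", "fy", "cx", "cy" (pixels), "T" (4x4, takes a point from camera to world coordinates). Camera axes: x right, y down, z forward; pixel columns grow to the right and rows downward; lengths in m; the calibration is good to about 2 mm. A picture is of the moment at which its call begins: read the wrist's pose just before it. calibration takes no time and is no camera call; for the wrist camera it gives the pose at the moment of the call.
- bot.job_done(): hands the job in, once; it reports no verdict.
The state is a dict: "time": time; "q": joint angles; "qd": joint speeds; "joint_efforts": joint torques, N m; "ee_pos": TCP position; "tcp_rot": TCP orientation; "wrist_force": force on the tool from outside, world axes, zero at the start; "torque": the same for the moment, N m; "opening": finger opening in m.
Only numpy, scipy, OpenCV 4.12 (cv2) and the standard library are available. Lean on these libraries where they do the work, as an engineer would, in place of code of your own. Each camera call takes 0.05 s, during which the arm holds its last target.

## Working session

There is one attempt and no reset: what is moved stays moved. The work goes in short steps, Python scripts to look and compute and a tool call to move; the robot and the scene stay as the last step left them, time stands still between calls to the robot, and variables do not carry over. Pictures are saved under pics/ and viewed, and the job is handed in when it is done.

Besides the shell and the picture viewer there is one more tool, called after "Emit:" as name([rows], argument=value, ...), one row to a line, values as JSON. arm_command: Moves the arm, as the interface text tells. Its arguments: {"type":"object","properties":{"motion":{"type":"array"},"newtons":{"type":"number"}},"required":["motion"]}

```bash
mkdir -p pics; ls; python3 - <<'E'
from workcell import bot, viewer
import cv2
for n in ["scene","top","wrist"]:
    im=viewer.camera(n); cv2.imwrite(f"pics/a_{n}.png",im)
    c=viewer.calibration(n); print(n,c["fx"],c["cx"],c["cy"],c["T"].round(3).tolist() if hasattr(c["T"],'round') else c["T"])
print(bot.get_obs())
E
```

```text
pics
scene 489.02252977276794 273.6007769992169 217.56357300066236 [[0.718, 0.565, -0.406, 1.264], [0.696, -0.587, 0.414, -0.743], [-0.004, -0.58, -0.815, 1.366], [0.0, 0.0, 0.0, 1.0]]
top 531.9179070572418 273.3548346759745 212.14696238097076 [[0.02, -0.992, 0.126, 0.431], [-1.0, -0.021, -0.014, -0.051], [0.017, -0.125, -0.992, 1.57], [0.0, 0.0, 0.0, 1.0]]
wrist 311.22502007823203 279.5009286443403 208.96102598964055 [[0.436, -0.856, -0.277, 0.311], [-0.9, -0.416, -0.132, -0.46], [-0.002, 0.307, -0.952, 0.373], [0.0, 0.0, 0.0, 1.0]]
{'time': 0.15, 'q': array([-6.41144752e+01,  5.00526617e+00,  1.00458075e+01,  9.50992737e+01,
       -1.74457872e-03,  8.99994073e+01]), 'qd': array([ 0.11479265, -0.07415331,  0.21336825, -0.05585493, -0.07320131,
        0.09731961]), 'joint_efforts': array([-7.96777058e-04, -5.20762289e+01,  4.65043116e+01,  1.38827960e-02,
       -9.17440912e-05,  1.39516081e-05]), 'ee_pos': array([ 0.2400359 , -0.4946723 ,  0.23074073]), 'tcp_rot': array([-1.79941268e+02,  1.74397029e-03,  2.58861192e+01]), 'wrist_force': array([-1.00089304, -0.96192558,  0.03731793]), 'torque': array([0.05196109, 0.01839207, 0.08121515]), 'opening': 0.08527365156790438}
```

View pics/a_top.png

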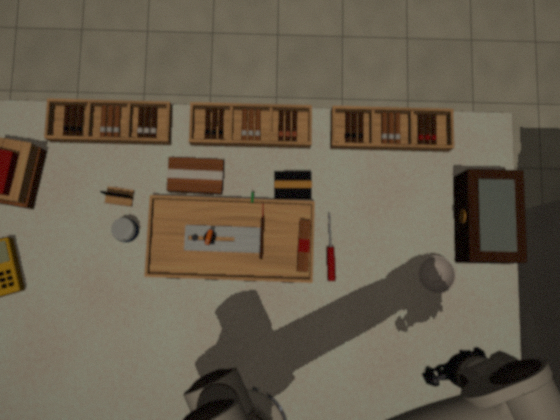

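View pics/a_scene.png

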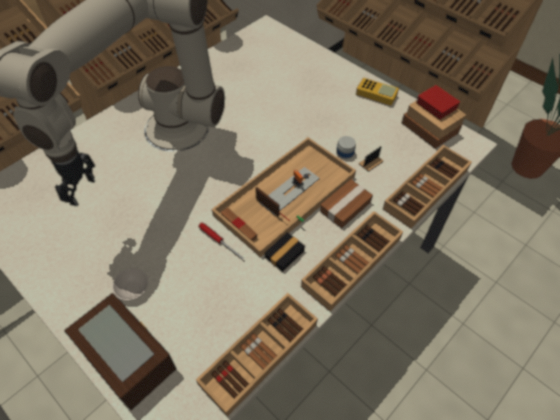

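View pics/a_wrist.png

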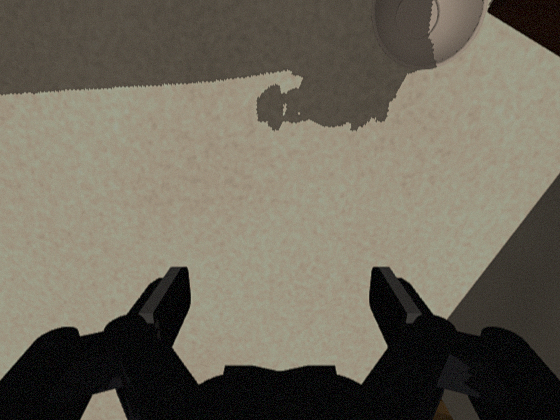

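The top view shows the tray at columns 148–313, rows 195–280, with its +x wall at the top. The green mark is at (253,196), the board at about (263,232) and the knob at (209,236). I'll measure these coarsely first.

```bash
cat > h.py <<'E'
import numpy as np, cv2
from workcell import bot, viewer
def ray(c,u,v):
    T=np.array(c["T"]); d=T[:3,:3]@np.array([(u-c["cx"])/c["fx"],(v-c["cy"])/c["fy"],1]); return T[:3,3],d
def onz(c,u,v,z):
    o,d=ray(c,u,v); return o+d*(z-o[2])/d[2]
def proj(c,p):
    T=np.array(c["T"]); q=T[:3,:3].T@(np.array(p)-T[:3,3]); return c["fx"]*q[0]/q[2]+c["cx"],c["fy"]*q[1]/q[2]+c["cy"]
E
python3 - <<'E'
from h import *
c=viewer.calibration("top"); im=cv2.imread("pics/a_top.png")
crop=im[180:295,135:330]; cv2.imwrite("pics/a_top_z.png",cv2.resize(np.clip(crop.astype(float)*1.6,0,255).astype('uint8'),None,fx=4,fy=4,interpolation=cv2.INTER_CUBIC))
hsv=cv2.cvtColor(im,cv2.COLOR_BGR2HSV)
def cen(lo,hi,x0,x1,y0,y1):
    m=cv2.inRange(hsv,lo,hi); k=np.zeros_like(m); k[y0:y1,x0:x1]=m[y0:y1,x0:x1]
    ys,xs=np.nonzero(k); return xs.mean(),ys.mean(),len(xs)
g=cen((40,60,20),(90,255,255),235,270,180,210); print(g, onz(c,g[0],g[1],.044))
o=cen((5,170,110),(20,255,255),195,230,220,255); print(o, onz(c,o[0],o[1],.077))
for u,v in [(152,196),(313,201),(147,276),(312,281)]: print(onz(c,u,v,.04))
E
```

```text
(np.float64(251.92857142857142), np.float64(196.21428571428572), 28) [ 0.66929718 -0.00998266  0.044     ]
(np.float64(208.16216216216216), np.float64(235.56756756756758), 37) [0.54966073 0.1091522  0.077     ]
[0.6641388  0.27961458 0.04      ]
[ 0.65976881 -0.18782384  0.04      ]
[0.43375665 0.28271852 0.04      ]
[ 0.42880852 -0.18731287  0.04      ]
```

View pics/a_top_z.png

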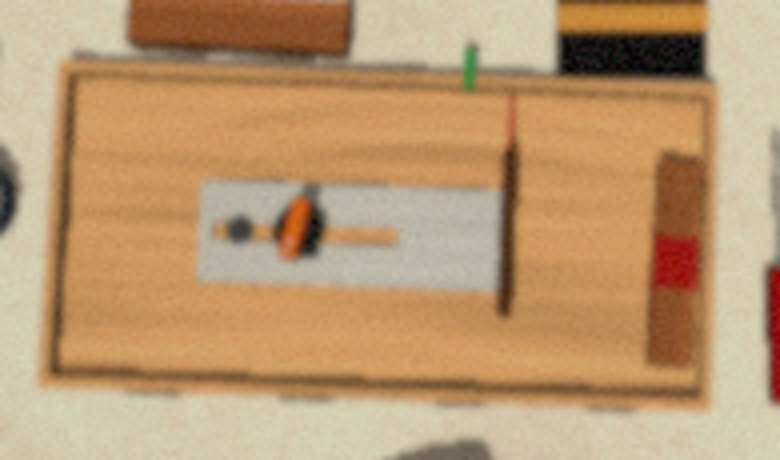

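Emit:
arm_command([
  [1,[0,0,0],[0,0,0.88]],
  [1,[0,0,0],[0,0,0.88]],
  [1,[0,0,0],[0,0,0.88]],
  [1,[0,0,0],[0,0,0.88]],
  [1,[0,0,0],[0,0,0.88]],
  [1,[0,0,0],[0,0,0]],
])

```text
time: 0.9
ee_pos: [0.2401, -0.4948, 0.231]
tcp_rot: [-180.0, 0.0, -0.5]
wrist_force: [0.1, 0.5, -0.0]
opening: 0.0857
```

Emit:
arm_command([
  [1,[0.4,-0.66,0],[0,0,0]],
  [1,[0.4,-0.66,0],[0,0,0]],
  [1,[0.4,-0.66,0],[0,0,0]],
  [1,[0.4,-0.66,0],[0,0,0]],
  [1,[0.4,-0.66,0],[0,0,0]],
  [1,[0.4,-0.66,0],[0,0,0]],
  [1,[0.4,-0.66,0],[0,0,0]],
  [1,[0.4,-0.66,0],[0,0,0]],
  [1,[0.4,-0.66,0],[0,0,0]],
  [1,[0.4,-0.66,0],[0,0,0]],
  [1,[0.4,-0.66,0],[0,0,0]],
  [1,[0.4,-0.66,0],[0,0,0]],
])

```text
time: 2.4
ee_pos: [0.533, -0.0208, 0.2312]
tcp_rot: [180.0, -0.0, -0.4]
wrist_force: [0.4, -0.3, -0.3]
opening: 0.0853
```

Emit:
arm_command([
  [1,[0,0,0],[0,0,0]],
  [1,[0,0,0],[0,0,0]],
  [1,[0,0,0],[0,0,0]],
])

```text
time: 2.78
ee_pos: [0.532, -0.0231, 0.2315]
tcp_rot: [180.0, -0.0, -0.5]
wrist_force: [0.3, -0.2, 0.8]
opening: 0.0854
```

```bash
python3 - <<'E'
from h import *
import json
c=viewer.calibration("wrist"); im=viewer.camera("wrist"); cv2.imwrite("pics/b.png",im)
np.savez("b.npz",**c); o=bot.get_obs(); print(o["ee_pos"],o["tcp_rot"],o["wrist_force"],o["torque"]); print(np.array(c["T"]).round(3))
E
```

```text
[ 0.53202117 -0.02313518  0.23155151] [ 1.79995037e+02 -1.95180966e-02 -5.65868492e-01] [ 0.08145486 -0.67795119 -0.42300445] [-0.02713244 -0.04404219  0.06418942]
[[-0.01  -0.952 -0.307  0.61 ]
 [-1.     0.009  0.004 -0.023]
 [-0.001  0.307 -0.952  0.374]
 [ 0.     0.     0.     1.   ]]
```

View pics/b.png

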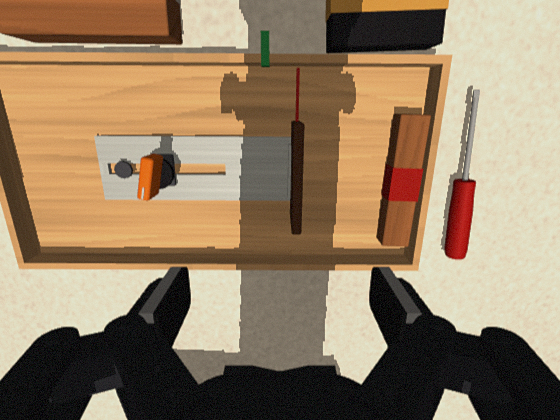

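The wrist view shows the mark at (265,48), the pointer at columns 297–298 (rows 68–120), the board at about (297,178) and the knob bar at about (149,177). I'll measure these precisely.

```bash
cat > m.py <<'E'
from h import *
def meas(im,c,verbose=True):
    hsv=cv2.cvtColor(im,cv2.COLOR_BGR2HSV)
    out={}
    g=cv2.inRange(hsv,(40,80,20),(90,255,255)); n,l,s,ce=cv2.connectedComponentsWithStats(g)
    i=1+np.argmax(s[1:,4]); ys,xs=np.nonzero(l==i)
    out['mark_px']=(xs.min(),xs.max(),ys.min(),ys.max())
    out['mark']=onz(c,xs.mean(),ys.mean(),.044)
    r=cv2.inRange(hsv,(0,150,30),(6,255,255))|cv2.inRange(hsv,(174,150,30),(180,255,255))
    r[:, :]=r; n,l,s,ce=cv2.connectedComponentsWithStats(r)
    out['reds']=[(s[i].tolist(),ce[i].round(1).tolist()) for i in range(1,n) if s[i,4]>25]
    o=cv2.inRange(hsv,(7,190,150),(18,255,255)); n,l,s,ce=cv2.connectedComponentsWithStats(o)
    out['orange']=[(s[i].tolist(),ce[i].round(1).tolist()) for i in range(1,n) if s[i,4]>60]
    return out
E
python3 - <<'E'
from m import *
c=dict(np.load("b.npz")); im=cv2.imread("pics/b.png")
o=meas(im,c)
for k in o: print(k,o[k])
# tray outer corners at rim: far edge line
for n,u,v in [("rimBR",418,269),("rimBL",20,268),("rimTR",451,56)]: print(n,onz(c,u,v,.04))
for n,u,v in [("ptip",298,68),("pbase",298,119)]: print(n,onz(c,u,v,.045))
for n,u,v in [("board top far",297.5,121),("board top near",296,234)]: print(n,onz(c,u,v,.082))
cv2.imwrite("pics/b_z.png",cv2.resize(im[110:250,90:310],None,fx=3.5,fy=3.5,interpolation=cv2.INTER_CUBIC))
E
```

```text
mark_px (np.int64(261), np.int64(269), np.int64(31), np.int64(66))
mark [ 0.66491203 -0.00923697  0.044     ]
reds [([295, 68, 5, 54, 159], [297.1, 94.7]), ([382, 164, 41, 39, 1223], [401.7, 183.7]), ([445, 179, 31, 80, 1740], [459.5, 218.6])]
orange [([138, 158, 15, 42, 457], [145.1, 177.0])]
rimBR [ 0.42522169 -0.18745586  0.04      ]
rimBL [0.43120426 0.29060854 0.04      ]
rimTR [ 0.65726543 -0.19013246  0.04      ]
ptip [ 0.6475184  -0.04122426  0.045     ]
pbase [ 0.60004963 -0.04161255  0.045     ]
board top far [ 0.59948982 -0.03909981  0.082     ]
board top near [ 0.48944791 -0.03842892  0.082     ]
```

View pics/b_z.png

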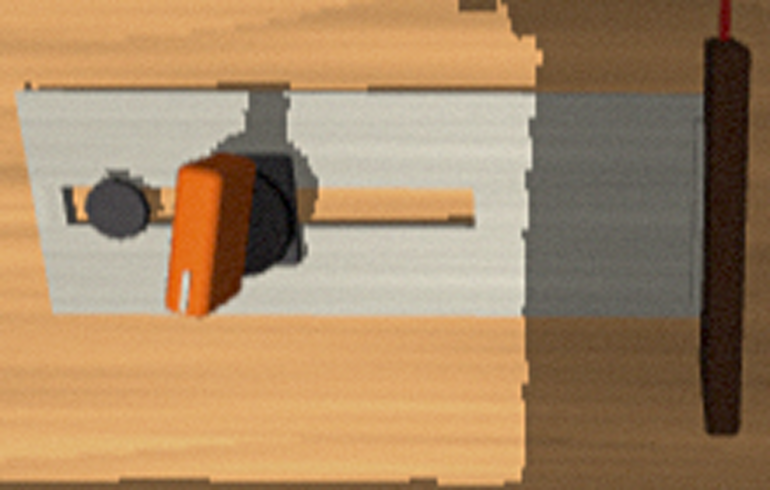

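Emit:
arm_command([
  [1,[0.21,0.26,0.5],[0,0,0.02]],
  [1,[0,0,0.65],[0,0,0]],
  [1,[0,0,0.65],[0,0,0]],
  [1,[0,0,0.65],[0,0,0]],
  [1,[0,0,0.4],[0,0,0]],
  [1,[0,0,0.2],[0,0,0]],
  [1,[0,0,0],[0,0,0]],
  [1,[0,0,0],[0,0,0]],
], newtons=30)

```text
time: 3.82
ee_pos: [0.5455, -0.0382, 0.0496]
tcp_rot: [180.0, -0.1, -0.6]
wrist_force: [0.6, 0.0, -0.3]
opening: 0.0858
```

Emit:
arm_command([
  [0.5,[0,0,0],[0,0,0]],
  [0.3,[0,0,0],[0,0,0]],
  [0,[0,0,0],[0,0,0]],
  [0,[0,0,0],[0,0,0]],
  [0,[0,0,0],[0,0,0]],
  [0,[0,0,0],[0,0,0]],
], newtons=30)

```text
time: 4.58
ee_pos: [0.545, -0.038, 0.0484]
tcp_rot: [180.0, -0.0, -0.6]
wrist_force: [0.1, -1.5, 2.6]
opening: 0.0095
```

```bash
python3 - <<'E'
from m import *
c=viewer.calibration("wrist"); im=viewer.camera("wrist"); cv2.imwrite("pics/c.png",im)
np.savez("c.npz",**c); o=bot.get_obs(); print(o["ee_pos"],o["tcp_rot"],o["wrist_force"],o["torque"],o["opening"])
r=meas(im,c); print(r)
E
```

```text
[ 0.54495566 -0.03800822  0.04843694] [ 1.79992795e+02 -1.82151406e-02 -6.40020324e-01] [ 1.43748686 -1.393192    1.90139412] [-0.16081173 -0.01227781 -0.03576108] 0.00979219558475841
{'mark_px': (np.int64(199), np.int64(225), np.int64(0), np.int64(47)), 'mark': array([ 0.65737989, -0.00984692,  0.044     ]), 'reds': [([276, 46, 9, 119, 793], [279.8, 104.2]), ([444, 234, 97, 80, 5130], [489.3, 278.5]), ([546, 313, 14, 77, 645], [554.2, 358.7])], 'orange': []}
```

View pics/c.png

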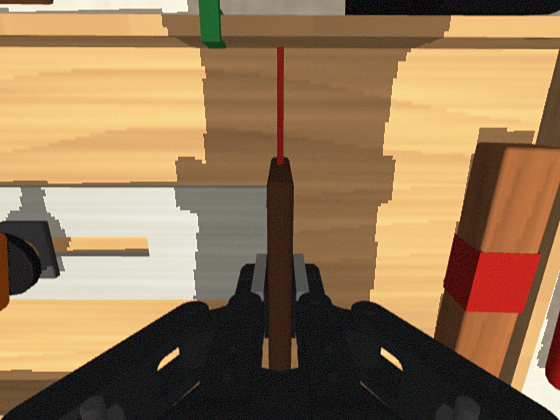

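```bash
python3 - <<'E'
from m import *
c=dict(np.load("c.npz")); im=cv2.imread("pics/c.png")
cv2.imwrite("pics/c_z.png",cv2.resize(im[0:80,180:300],None,fx=6,fy=6,interpolation=cv2.INTER_NEAREST))
hsv=cv2.cvtColor(im,cv2.COLOR_BGR2HSV); g=cv2.inRange(hsv,(40,80,20),(90,255,255))
r=cv2.inRange(hsv,(0,150,30),(6,255,255))|cv2.inRange(hsv,(174,150,30),(180,255,255))
for v in range(2,48,5):
    x=np.nonzero(g[v])[0]; print(v,x.min(),x.max(),onz(c,x.mean(),v,.044)[:2], im[v,x.min():x.max()+1,1].tolist())
for v in range(48,100,10):
    x=np.nonzero(r[v,:400])[0]; print(v,x.min(),x.max(),onz(c,x.mean(),v,.045)[:2])
E
```

```text
2 199 527 [ 0.66488477 -0.02561929] [96, 95, 97, 101, 102, 99, 101, 97, 103, 100, 105, 99, 101, 100, 101, 99, 100, 102, 105, 66, 81, 147, 148, 142, 148, 140, 139, 141, 145, 139, 140, 138, 139, 138, 143, 145, 146, 142, 147, 144, 144, 140, 144, 141, 144, 141, 138, 142, 139, 146, 147, 145, 147, 147, 148, 149, 147, 143, 152, 145, 153, 148, 146, 145, 144, 144, 138, 141, 141, 146, 141, 142, 140, 142, 142, 142, 139, 141, 140, 146, 147, 140, 139, 141, 145, 141, 138, 136, 138, 141, 138, 144, 138, 140, 139, 141, 141, 142, 144, 145, 142, 141, 141, 142, 144, 141, 143, 143, 145, 144, 143, 146, 141, 141, 144, 139, 145, 138, 136, 138, 138, 141, 140, 142, 142, 138, 136, 137, 142, 143, 140, 139, 146, 145, 148, 145, 142, 144, 145, 140, 144, 143, 144, 148, 148, 146, 55, 11, 0, 12, 6, 14, 25, 13, 0, 15, 6, 0, 11, 12, 21, 21, 13, 17, 19, 17, 3, 8, 15, 4, 18, 5, 4, 19, 2, 9, 18, 19, 15, 18, 23, 3, 21, 20, 12, 21, 17, 12, 14, 15, 8, 18, 21, 0, 9, 16, 18, 8, 19, 12, 16, 7, 0, 14, 0, 20, 0, 18, 16, 25, 9, 19, 11, 8, 4, 2, 13, 9, 1, 16, 4, 12, 6, 0, 18, 1, 15, 18, 17, 17, 14, 11, 14, 18, 12, 21, 15, 0, 4, 7, 
[... 3731 characters left out ...]
21267 -0.0095986 ] [97, 99, 100, 99, 102, 100, 98, 102, 101, 100, 103, 99, 102, 99, 104, 98, 101, 100, 78, 60]
37 201 220 [ 0.65234797 -0.00944946] [100, 101, 101, 97, 102, 100, 98, 98, 104, 98, 97, 98, 105, 97, 100, 98, 102, 105, 92, 59]
42 202 224 [ 0.65045418 -0.01035478] [68, 64, 65, 70, 66, 68, 68, 66, 64, 63, 73, 64, 66, 68, 73, 62, 65, 71, 58, 63, 66, 66, 68]
47 208 225 [ 0.64853855 -0.01169231] [71, 59, 68, 62, 58, 62, 62, 61, 60, 58, 60, 68, 63, 66, 67, 62, 63, 57]
48 277 283 [ 0.64766937 -0.03861709]
58 277 283 [ 0.64383934 -0.03857382]
68 277 283 [ 0.63993999 -0.03852976]
78 277 283 [ 0.63596943 -0.0384849 ]
88 277 283 [ 0.63192567 -0.03843921]
98 277 283 [ 0.62780667 -0.03839268]
```

View pics/c_z.png

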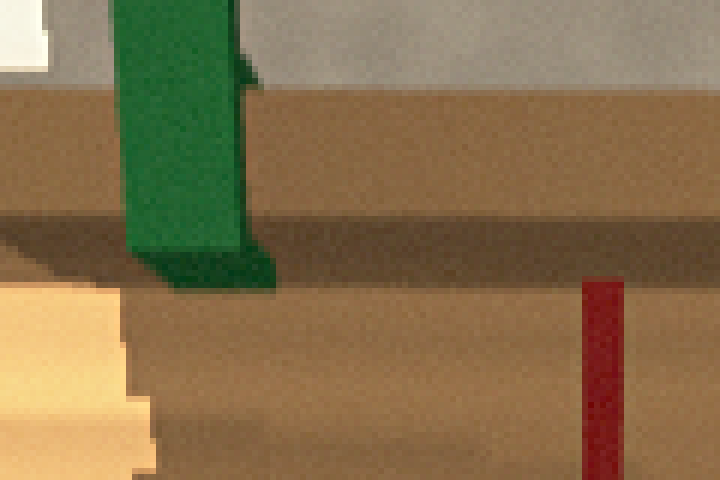

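Emit:
arm_command([
  [0,[0,-0.03,0],[0,0,0]],
  [0,[0,-0.06,0],[0,0,0]],
  [0,[0,-0.06,0],[0,0,0]],
  [0,[0,-0.06,0],[0,0,0]],
  [0,[0,-0.06,0],[0,0,0]],
  [0,[0,-0.06,0],[0,0,0]],
  [0,[0,-0.06,0],[0,0,0]],
  [0,[0,-0.06,0],[0,0,0]],
  [0,[0,-0.04,0],[0,0,0]],
  [0,[0,0,0],[0,0,0]],
  [0,[0,0,0],[0,0,0]],
  [0,[0,0,0],[0,0,0]],
])

```text
time: 6.12
ee_pos: [0.5453, -0.0081, 0.0484]
tcp_rot: [-180.0, -0.0, -0.6]
wrist_force: [0.7, -3.4, 4.7]
opening: 0.0092
```

```bash
cat > chk.py <<'E'
from m import *
import sys
def chk(name):
    c=viewer.calibration("wrist"); im=viewer.camera("wrist"); cv2.imwrite(f"pics/{name}.png",im)
    np.savez(f"{name}.npz",**c); o=bot.get_obs(); print(o["time"],o["ee_pos"],o["tcp_rot"],o["wrist_force"].round(2),o["torque"].round(3),o["opening"])
    return im,c
E
python3 - <<'E'
from chk import *
im,c=chk("d")
hsv=cv2.cvtColor(im,cv2.COLOR_BGR2HSV); g=cv2.inRange(hsv,(40,120,20),(80,255,255))
r=cv2.inRange(hsv,(0,150,30),(6,255,255))|cv2.inRange(hsv,(174,150,30),(180,255,255))
for v in (12,22,32,37):
    x=np.nonzero(g[v,:330])[0]; 
    if len(x): print(v,x.min(),x.max(),onz(c,x.mean(),v,.044)[:2])
for v in (48,68,98):
    x=np.nonzero(r[v,:400])[0]; 
    if len(x): print(v,x.min(),x.max(),onz(c,x.mean(),v,.045)[:2])
cv2.imwrite("pics/d_z.png",cv2.resize(im[0:80,220:340],None,fx=6,fy=6,interpolation=cv2.INTER_NEAREST))
E
```

```text
6.175 [ 0.54526319 -0.00809495  0.04845081] [-1.79966801e+02 -1.66217784e-02 -6.21176249e-01] [ 0.02 -2.48  5.07] [-0.495 -0.018 -0.012] 0.009562065456301892
12 272 290 [ 0.66145073 -0.00922412]
22 272 290 [ 0.65783132 -0.00918814]
32 272 290 [ 0.65414846 -0.00915154]
37 272 290 [ 0.6522827  -0.00913299]
48 277 283 [ 0.64795815 -0.0086653 ]
68 277 283 [ 0.64022969 -0.00858085]
98 277 282 [ 0.62810021 -0.00822773]
```

View pics/d_z.png

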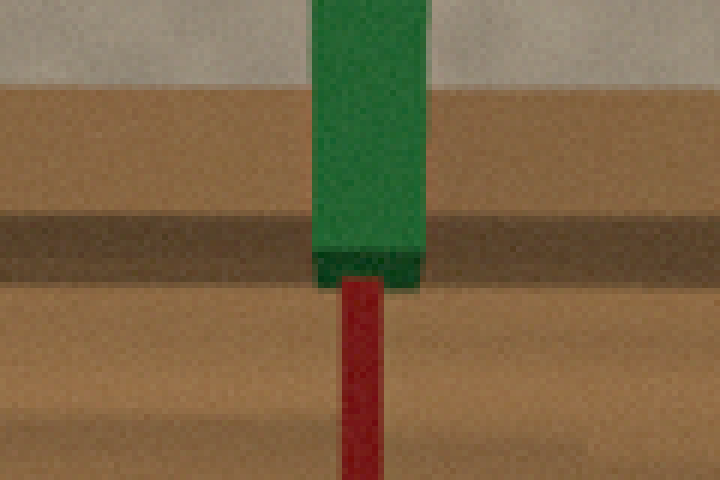

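View pics/d.png

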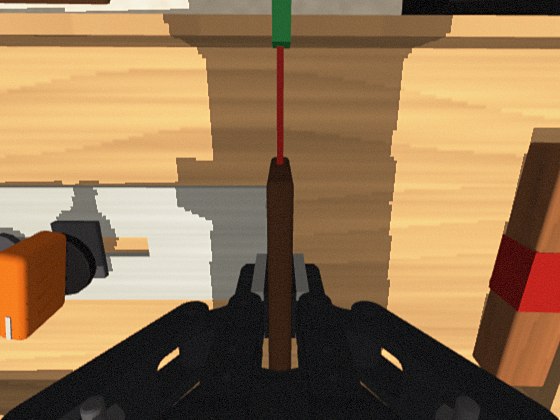

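Pointer is within about 0.5 mm of the band's middle. Next I'll release, rise, and move over the knob.

Emit:
arm_command([
  [0.3,[0,0,0],[0,0,0]],
  [0.6,[0,0,0],[0,0,0]],
  [1,[0,0,0],[0,0,0]],
  [1,[0,0,0],[0,0,0]],
  [1,[0,0,-0.3],[0,0,0]],
  [1,[0,0,-0.6],[0,0,0]],
  [1,[0,0,-0.8],[0,0,0]],
  [1,[0,-0.6,-0.6],[0,0,0]],
  [1,[0,-0.6,-0.6],[0,0,0]],
  [1,[0,-0.6,-0.1],[0,0,0]],
  [1,[0,0,0],[0,0,0]],
  [1,[0,0,0],[0,0,0]],
])

```text
time: 7.68
ee_pos: [0.5452, 0.0473, 0.2286]
tcp_rot: [-177.8, 0.1, 3.9]
wrist_force: [-0.4, 0.6, 0.2]
opening: 0.0855
```

```bash
python3 - <<'E'
from chk import *
im,c=chk("e")
hsv=cv2.cvtColor(im,cv2.COLOR_BGR2HSV); g=cv2.inRange(hsv,(40,120,20),(80,255,255))
r=cv2.inRange(hsv,(0,150,30),(6,255,255))|cv2.inRange(hsv,(174,150,30),(180,255,255))
n,l,s,ce=cv2.connectedComponentsWithStats(g); i=1+np.argmax(s[1:,4]); print(s[i],ce[i],onz(c,*ce[i],.044))
n,l,s,ce=cv2.connectedComponentsWithStats(r)
for i in range(1,n):
    if s[i,4]>30: print("red",s[i],ce[i],onz(c,*ce[i],.045))
o=cv2.inRange(hsv,(5,150,60),(18,255,255))
cv2.imwrite("pics/e_z.png",cv2.resize(im[100:250,180:340],None,fx=5,fy=5,interpolation=cv2.INTER_CUBIC)[:600])
E
```

```text
7.725 [0.54518428 0.04712712 0.2284952 ] [-1.77815311e+02  1.38013098e-01  3.85932598e+00] [-1.   -0.77  0.02] [ 0.008 -0.005 -0.058] 0.08538549821928337
[347  50  15  35 292] [354.79794521  67.04109589] [ 0.66489756 -0.00867153  0.044     ]
red [343  86  11  53 170] [348.24117647 111.92352941] [ 0.6239114  -0.00780842  0.045     ]
red [ 446  189   49   41 1383] [469.27042661 210.18293565] [ 0.53242259 -0.15027229  0.045     ]
red [ 500  210   43   79 1953] [520.34203789 248.97900666] [ 0.49217992 -0.21693563  0.045     ]
```

View pics/e.png

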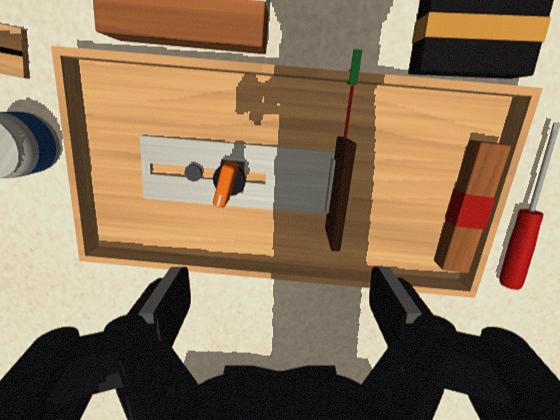

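View pics/e_z.png

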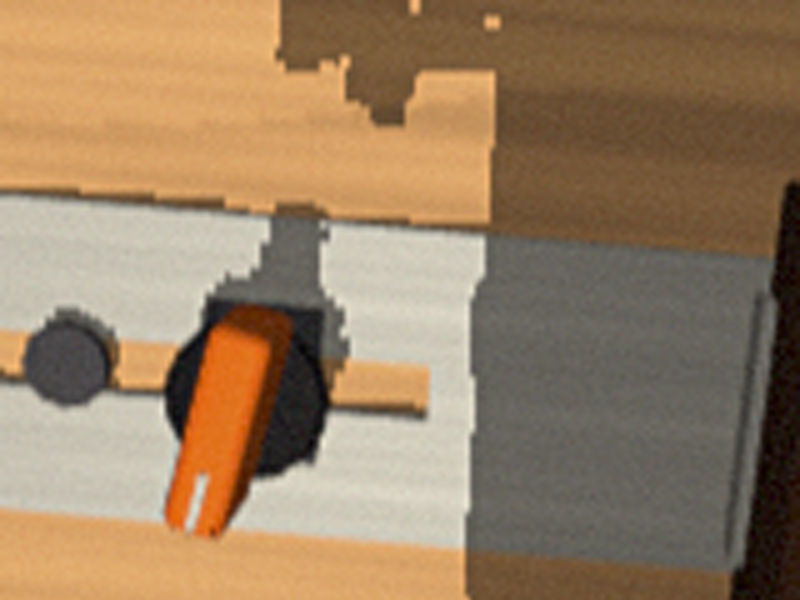

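```bash
python3 - <<'E'
from h import *
o=bot.get_obs(); print(o["q"].round(2),o["qd"].round(2))
E
```

```text
[  3.8    4.66   9.4   94.88   2.18 179.94] [-0.24 -0.03 -0.03  0.11  0.13 -0.03]
```

Emit:
arm_command([
  [1,[0,-0.3,0],[0,0,0]],
  [1,[0,0,0],[0,0,0]],
])

```text
time: 7.98
ee_pos: [0.5449, 0.0571, 0.23]
tcp_rot: [-177.4, 0.1, 4.7]
wrist_force: [-0.4, -0.0, -0.0]
opening: 0.0856
```

```bash
python3 - <<'E'
from h import *
o=bot.get_obs(); print(o["ee_pos"],o["tcp_rot"],o["q"].round(2),o["qd"].round(2))
E
```

```text
[0.54494726 0.05708321 0.2299914 ] [-1.77409222e+02  6.49055966e-02  4.69005223e+00] [  4.63   4.71   9.61  94.97   2.59 179.94] [-0.33 -0.05  0.18 -0.03 -0.28  0.02]
```

Joint 6 is at its +180° limit, because tool yaw can't go below joint 1's angle. Clockwise turning lowers the yaw, so I'll unwind to yaw ≈350°, which leaves a full turn for tightening. I'll correct the small tilt along the way.

Emit:
arm_command([
  [1,[0,0,0],[0,0,-1]],
  [1,[0,0,0],[-0.43,0,0]],
  [1,[0,0,0],[0,0,-1]],
  [1,[0,0,0],[0,0,-1]],
  [1,[0,0,0],[0,0,-1]],
  [1,[0,0,0],[0,0,-1]],
  [1,[0,0,0],[0,0,-1]],
  [1,[0,0,0],[0,0,-1]],
  [1,[0,0,0],[0,0,-1]],
  [1,[0,0,0],[0,0,-1]],
])

```text
time: 9.22
ee_pos: [0.5451, 0.0567, 0.2302]
tcp_rot: [179.8, -0.1, 58.8]
wrist_force: [0.7, -0.7, 0.3]
opening: 0.0855
```

Emit:
arm_command([
  [1,[0,0,0],[0,0,-1]],
  [1,[0,0,0],[0,0,-1]],
  [1,[0,0,0],[0,0,-1]],
  [1,[0,0,0],[0,0,-1]],
  [1,[0,0,0],[0,0,-1]],
  [1,[0,0,0],[0,0,-1]],
  [1,[0,0,0],[0,0,-1]],
  [1,[0,0,0],[0,0,-1]],
  [1,[0,0,0],[0,0,-1]],
  [1,[0,0,0],[0,0,-1]],
  [1,[0,0,0],[0,0,-1]],
  [1,[0,0,0],[0,0,-1]],
])

```text
time: 10.72
ee_pos: [0.5451, 0.0567, 0.2302]
tcp_rot: [179.8, 0.1, 130.9]
wrist_force: [0.3, 0.4, -0.0]
opening: 0.0854
```

Emit:
arm_command([
  [1,[0,0,0],[0,0,-1]],
  [1,[0,0,0],[0,0,-1]],
  [1,[0,0,0],[0,0,-1]],
  [1,[0,0,0],[0,0,-1]],
  [1,[0,0,0],[0,0,-1]],
  [1,[0,0,0],[0,0,-1]],
  [1,[0,0,0],[0,0,-1]],
  [1,[0,0,0],[0,0,-1]],
  [1,[0,0,0],[0,0,-1]],
  [1,[0,0,0],[0,0,-1]],
  [1,[0,0,0],[0,0,-1]],
  [1,[0,0,0],[0,0,-1]],
])

```text
time: 12.22
ee_pos: [0.545, 0.0567, 0.2302]
tcp_rot: [-179.9, 0.2, -157.2]
wrist_force: [1.1, -0.5, 0.2]
opening: 0.0849
```

Emit:
arm_command([
  [1,[0,0,0],[0,0,-1]],
  [1,[0,0,0],[0,0,-1]],
  [1,[0,0,0],[0,0,-1]],
  [1,[0,0,0],[0,0,-1]],
  [1,[0,0,0],[0,0,-1]],
  [1,[0,0,0],[0,0,-1]],
  [1,[0,0,0],[0,0,-1]],
  [1,[0,0,0],[0,0,-1]],
  [1,[0,0,0],[0,0,-1]],
  [1,[0,0,0],[0,0,-1]],
  [1,[0,0,0],[0,0,-1]],
  [1,[0,0,0],[0,0,-1]],
])

```text
time: 13.72
ee_pos: [0.5451, 0.0567, 0.2302]
tcp_rot: [-179.8, 0.0, -85.2]
wrist_force: [0.7, -0.1, 0.3]
opening: 0.0854
```

Emit:
arm_command([
  [1,[0,0,0],[0,0,-1]],
  [1,[0,0,0],[0,0,-1]],
  [1,[0,0,0],[0,0,-1]],
  [1,[0,0,0],[0,0,-1]],
  [1,[0,0,0],[0,0,-1]],
  [1,[0,0,0],[0,0,-1]],
  [1,[0,0,0],[0,0,-1]],
  [1,[0,0,0],[0,0,-1]],
  [1,[0,0,0],[0,0,-1]],
  [1,[0,0,0],[0,0,-1]],
  [1,[0,0,0],[0,0,0]],
  [1,[0,0,0],[0,0,0]],
])

```text
time: 15.22
ee_pos: [0.5451, 0.0568, 0.2303]
tcp_rot: [-179.9, -0.2, -25.5]
wrist_force: [0.3, 0.3, 0.2]
opening: 0.0854
```

```bash
python3 - <<'E'
from h import *
o=bot.get_obs(); print(o["ee_pos"],o["tcp_rot"],o["q"].round(2),o["qd"].round(2))
E
```

```text
[0.54506769 0.0567623  0.2302795 ] [-179.87052177   -0.19474647  -25.47398209] [ 5.9400e+00  4.4400e+00  9.3900e+00  9.4720e+01  1.0000e-02 -1.4859e+02] [-0.03 -0.1   0.02  0.   -0.05 -0.32]
```

Emit:
arm_command([
  [1,[-0.19,-0.4,0],[0,0,0]],
  [1,[-0.19,-0.4,0],[0,0,0]],
  [1,[0,0,0],[0,0,-1]],
  [1,[0,0,0],[0,0,-1]],
  [1,[0,0,0],[0,0,0]],
  [1,[0,0,0],[0,0,0]],
])

```text
time: 15.98
ee_pos: [0.5451, 0.1099, 0.2304]
tcp_rot: [-179.9, -0.2, -13.5]
wrist_force: [-0.3, -1.1, -0.1]
opening: 0.0856
```

```bash
python3 - <<'E'
from chk import *
im,c=chk("f")
cv2.imwrite("pics/f_z.png",cv2.resize(im[110:250,200:340],None,fx=4,fy=4,interpolation=cv2.INTER_CUBIC))
ct=viewer.calibration("top"); t=viewer.camera("top"); cv2.imwrite("pics/f_top.png",t)
E
```

```text
16.025 [0.54507122 0.10987074 0.23041883] [-179.90872537   -0.22884107  -13.48635125] [-0.25 -0.61  0.62] [ 0.003  0.048 -0.028] 0.08485434236083801
```

View pics/f.png

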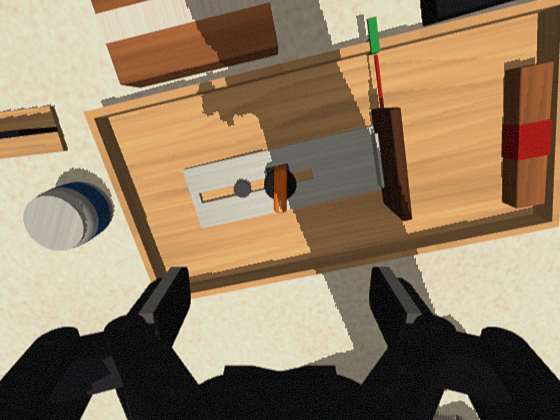

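View pics/f_z.png

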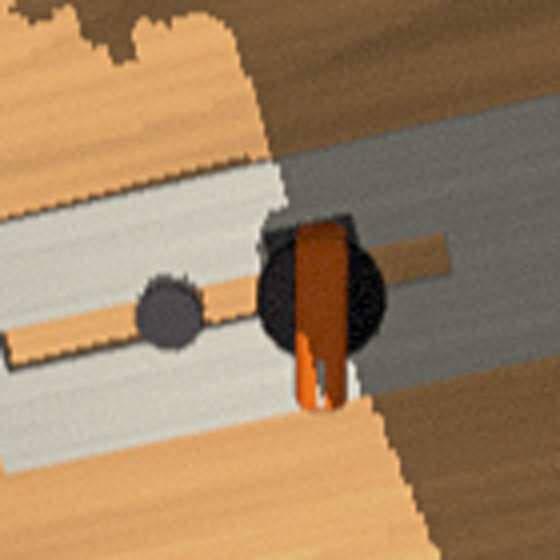

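```bash
python3 - <<'E'
from m import *
c=dict(np.load("f.npz")); im=cv2.imread("pics/f.png"); hsv=cv2.cvtColor(im,cv2.COLOR_BGR2HSV)
m=cv2.inRange(hsv,(4,200,60),(14,255,255)); m[:,:250]=0;m[:,310:]=0;m[:155]=0;m[225:]=0
P=[];
for v in range(166,212,3):
    x=np.nonzero(m[v])[0]
    if len(x)>6:
        a=onz(c,x.min()-.5,v,.077);b=onz(c,x.max()+.5,v,.077);P.append((a+b)/2); print(v,x.min(),x.max(),((a+b)/2)[:2].round(4),round(np.linalg.norm(a-b)*1e3,1))
P=np.array(P);k=np.polyfit(P[:,0],P[:,1],1);print("angle",np.degrees(np.arctan(k[0])),"y at .545",np.polyval(k,.545))
E
```

```text
166 276 283 [0.571  0.1047] 7.6
169 275 285 [0.5681 0.1049] 10.5
172 274 286 [0.5653 0.1056] 12.5
175 274 286 [0.5624 0.1063] 12.5
178 274 286 [0.5596 0.107 ] 12.6
181 274 285 [0.5568 0.1082] 11.6
184 274 286 [0.5538 0.1084] 12.7
187 274 285 [0.551  0.1096] 11.7
190 274 286 [0.548  0.1098] 12.7
193 274 286 [0.545  0.1105] 12.8
196 274 286 [0.542  0.1112] 12.8
199 274 285 [0.5392 0.1124] 11.9
202 275 285 [0.536  0.1126] 10.9
205 274 285 [0.5331 0.1139] 11.9
208 274 285 [0.5301 0.1146] 12.0
angle -13.805021643109033 y at .545 0.11072477049228799
```

```bash
python3 - <<'E'
from m import *
c=dict(np.load("f.npz"))
print(onz(c,280.3,184,.047),onz(c,242.3,188.3,.026))
c=dict(np.load("b.npz"));
# b_z: bolt2 zoom (119,208)/3.5+(90,110)
print(onz(c,90+119/3.5,110+208/3.5,.026))
E
```

```text
[0.54693268 0.1097201  0.047     ] [0.54745392 0.15438215 0.026     ]
[0.54673202 0.15317349 0.026     ]
```

The bar is at −13.8° and y ≈ 0.1105, with the knob axis at about (0.5465, 0.110), so it's nearly aligned with the tool. Descending to grip.

Emit:
arm_command([
  [1,[0.02,0,0.5],[0,0,0.05]],
  [1,[0,0,0.7],[0,0,0]],
  [1,[0,0,0.7],[0,0,0]],
  [1,[0,0,0.6],[0,0,0]],
  [1,[0,0,0.3],[0,0,0]],
  [1,[0,0,0.17],[0,0,0]],
  [1,[0,0,0],[0,0,0]],
  [1,[0,0,0],[0,0,0]],
])

```text
time: 17.08
ee_pos: [0.5477, 0.1099, 0.0535]
tcp_rot: [-179.9, -0.3, -13.7]
wrist_force: [1.1, 0.0, 0.0]
opening: 0.0857
```

```bash
cat > s.py <<'E'
from h import *
o=bot.get_obs(); print(round(o["time"],3),o["ee_pos"].round(4),o["tcp_rot"].round(2),"F",o["wrist_force"].round(1),"M",o["torque"].round(3),"eff6",o["joint_efforts"].round(4)[[0,4,5]],"q6",round(o["q"][5],2),"qd6",round(o["qd"][5],2),"op",round(o["opening"],4))
E
python3 s.py
```

```text
17.075 [0.5477 0.1099 0.0535] [-179.87   -0.32  -13.65] F [1.1 0.  0. ] M [0.019 0.05  0.011] eff6 [-0.0066 -0.0007  0.0035] q6 -155.0 qd6 -0.04 op 0.0857
```

Emit:
arm_command([
  [0.5,[0,0,0],[0,0,0]],
  [0.3,[0,0,0],[0,0,0]],
  [0,[0,0,0],[0,0,0]],
  [0,[0,0,0],[0,0,0]],
  [0,[0,0,0],[0,0,0]],
  [0,[0,0,0],[0,0,0]],
], newtons=60)

```text
time: 17.82
ee_pos: [0.5469, 0.1095, 0.0524]
tcp_rot: [-179.9, -0.2, -13.7]
wrist_force: [-2.5, -3.7, 4.9]
opening: 0.0117
```

```bash
python3 s.py; python3 - <<'E'
from chk import *
chk("g")
E
```

```text
17.825 [0.5469 0.1095 0.0524] [-179.94   -0.23  -13.65] F [-2.5 -3.7  4.9] M [-0.611  0.43   0.034] eff6 [1.3617 0.701  0.0548] q6 -155.0 qd6 0.06 op 0.0117
17.875 [0.54692092 0.10953547 0.052428  ] [-179.9332105    -0.23420877  -13.65103032] [-1.65 -3.62  5.22] [-0.716  0.515  0.048] 0.01175314634947502
```

View pics/g.png

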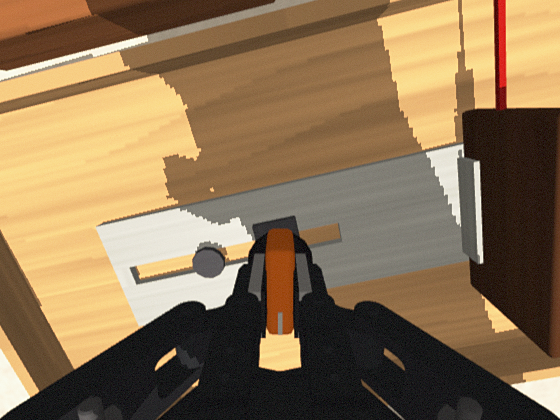

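Emit:
arm_command([
  [0,[0,0,0],[0,0,0.4]],
  [0,[0,0,0],[0,0,0.4]],
  [0,[0,0,0],[0,0,0.4]],
  [0,[0,0,0],[0,0,0.4]],
])

```text
time: 18.38
ee_pos: [0.5469, 0.1094, 0.0524]
tcp_rot: [-179.9, -0.2, -23.3]
wrist_force: [-3.1, -4.4, 4.7]
opening: 0.0117
```

```bash
python3 s.py
```

```text
18.375 [0.5469 0.1094 0.0524] [-179.92   -0.22  -23.33] F [-3.1 -4.4  4.7] M [-0.96   0.543  0.17 ] eff6 [ 1.887   1.0479 -0.3839] q6 -145.33 qd6 18.98 op 0.0117
```

Emit:
arm_command([
  [0,[0,0,0],[0,0,0.4]],
  [0,[0,0,0],[0,0,0.4]],
])

```text
time: 18.62
ee_pos: [0.5468, 0.1093, 0.0524]
tcp_rot: [-179.9, -0.2, -28.1]
wrist_force: [-3.1, -4.8, 4.7]
opening: 0.0121
```

```bash
python3 s.py
```

```text
18.625 [0.5468 0.1093 0.0524] [-179.9    -0.22  -28.13] F [-3.1 -4.8  4.7] M [-0.97   0.562  0.163] eff6 [ 2.067   1.1465 -0.3834] q6 -140.53 qd6 19.09 op 0.0121
```

Emit:
arm_command([
  [0,[0,0,0],[0,0,0.4]],
  [0,[0,0,0],[0,0,0.4]],
])

```text
time: 18.88
ee_pos: [0.5468, 0.1093, 0.0524]
tcp_rot: [-179.9, -0.2, -32.9]
wrist_force: [-3.0, -4.7, 5.7]
opening: 0.0117
```

```bash
python3 s.py
```

```text
18.875 [0.5468 0.1093 0.0524] [-179.9    -0.21  -32.93] F [-3.  -4.7  5.7] M [-1.03   0.597  0.163] eff6 [ 2.2337  1.2386 -0.3828] q6 -135.73 qd6 19.01 op 0.0117
```

Baseline: knob moment 0.163, joint-6 effort −0.383, both very steady. I'll keep the same speed and watch for it to rise.

Emit:
arm_command([
  [0,[0,0,0],[0,0,0.4]],
  [0,[0,0,0],[0,0,0.4]],
  [0,[0,0,0],[0,0,0.4]],
  [0,[0,0,0],[0,0,0.4]],
])

```text
time: 19.38
ee_pos: [0.5467, 0.1091, 0.0524]
tcp_rot: [-179.9, -0.2, -42.5]
wrist_force: [-3.8, -5.6, 5.9]
opening: 0.0118
```

```bash
python3 s.py
```

```text
19.375 [0.5467 0.1091 0.0524] [-179.88   -0.19  -42.54] F [-3.8 -5.6  5.9] M [-1.228  0.712  0.174] eff6 [ 2.5292  1.4015 -0.3823] q6 -126.13 qd6 19.0 op 0.0118
```

Emit:
arm_command([
  [0,[0,0,0],[0,0,0.4]],
  [0,[0,0,0],[0,0,0.4]],
  [0,[0,0,0],[0,0,0.4]],
  [0,[0,0,0],[0,0,0.4]],
])

```text
time: 19.88
ee_pos: [0.5466, 0.109, 0.0524]
tcp_rot: [-179.9, -0.2, -52.1]
wrist_force: [-3.8, -6.0, 7.4]
opening: 0.0117
```

```bash
python3 s.py
```

```text
19.875 [0.5466 0.109  0.0524] [-1.7987e+02 -1.7000e-01 -5.2140e+01] F [-3.8 -6.   7.4] M [-1.373  0.854  0.203] eff6 [ 2.7666  1.533  -0.3816] q6 -116.54 qd6 19.08 op 0.0117
```

Emit:
arm_command([
  [0,[0.005,0.01,0],[0,0,0.4]],
  [0,[0.005,0.01,0],[0,0,0.4]],
  [0,[0,0,0],[0,0,0.4]],
  [0,[0,0,0],[0,0,0.4]],
])

```text
time: 20.38
ee_pos: [0.5464, 0.1088, 0.0524]
tcp_rot: [-179.7, -0.1, -61.7]
wrist_force: [-1.7, -0.6, 4.2]
opening: 0.012
```

```bash
python3 s.py
```

```text
20.375 [0.5464 0.1088 0.0524] [-1.7975e+02 -7.0000e-02 -6.1700e+01] F [-1.7 -0.6  4.2] M [-0.285  0.334  0.168] eff6 [ 0.0256  0.1914 -0.3869] q6 -107.04 qd6 18.98 op 0.012
```

Emit:
arm_command([
  [0,[0,0,0],[0,0,0.4]],
  [0,[0,0,0],[0,0,0.4]],
  [0,[0,0,0],[0,0,0.4]],
  [0,[0,0,0],[0,0,0.4]],
])

```text
time: 20.88
ee_pos: [0.5463, 0.1087, 0.0524]
tcp_rot: [-179.8, -0.0, -71.3]
wrist_force: [-2.4, -0.3, 4.8]
opening: 0.0114
```

```bash
python3 s.py
```

```text
20.875 [0.5463 0.1087 0.0524] [-1.7976e+02 -3.0000e-02 -7.1300e+01] F [-2.4 -0.3  4.8] M [-0.321  0.542  0.089] eff6 [ 0.1508  0.2544 -0.3858] q6 -97.44 qd6 18.96 op 0.0114
```

Emit:
arm_command([
  [0,[0,0,0],[0,0,0.4]],
  [0,[0,0,0],[0,0,0.4]],
  [0,[0,0,0],[0,0,0.4]],
  [0,[0,0,0],[0,0,0.4]],
])

```text
time: 21.38
ee_pos: [0.5462, 0.1087, 0.0524]
tcp_rot: [-179.8, 0.0, -80.9]
wrist_force: [-3.0, -1.6, 4.4]
opening: 0.0117
```

```bash
python3 s.py
```

```text
21.375 [0.5462 0.1087 0.0524] [-1.7977e+02  1.0000e-02 -8.0900e+01] F [-3.  -1.6  4.4] M [-0.388  0.674  0.169] eff6 [ 0.1725  0.2749 -0.3851] q6 -87.84 qd6 19.13 op 0.0117
```

Emit:
arm_command([
  [0,[0,0,0],[0,0,0.4]],
  [0,[0,0,0],[0,0,0.4]],
  [0,[0,0,0],[0,0,0.4]],
])

```text
time: 21.75
ee_pos: [0.546, 0.1087, 0.0524]
tcp_rot: [-179.8, 0.0, -88.1]
wrist_force: [-3.5, -1.2, 4.8]
opening: 0.012
```

```bash
python3 s.py
```

```text
21.75 [0.546  0.1087 0.0524] [-1.7979e+02  3.0000e-02 -8.8100e+01] F [-3.5 -1.2  4.8] M [-0.375  0.829  0.173] eff6 [ 0.1416  0.2654 -0.3846] q6 -80.64 qd6 19.12 op 0.012
```

Emit:
arm_command([
  [0,[0,0.01,0],[0,0,0.4]],
  [0,[0,0,0],[0,0,0.4]],
  [0,[0,0,0],[0,0,0.4]],
  [0,[0,0,0],[0,0,0.4]],
])

```text
time: 22.25
ee_pos: [0.5459, 0.1087, 0.0525]
tcp_rot: [-179.7, 0.1, -97.7]
wrist_force: [-1.0, -1.6, 3.3]
opening: 0.0119
```

```bash
python3 s.py
```

```text
22.25 [0.5459 0.1087 0.0525] [-1.7975e+02  8.0000e-02 -9.7700e+01] F [-1.  -1.6  3.3] M [-0.392  0.426  0.18 ] eff6 [ 0.3032  0.3504 -0.3826] q6 -71.03 qd6 19.03 op 0.0119
```

Emit:
arm_command([
  [0,[0,0,0],[0,0,0.4]],
  [0,[0,0,0],[0,0,0.4]],
  [0,[0,0,0],[0,0,0.4]],
])

```text
time: 22.62
ee_pos: [0.5457, 0.1087, 0.0524]
tcp_rot: [-179.8, 0.1, -104.9]
wrist_force: [-1.7, -0.5, 4.5]
opening: 0.0118
```

```bash
python3 s.py
```

```text
22.625 [0.5457 0.1087 0.0524] [-1.7978e+02  1.1000e-01 -1.0490e+02] F [-1.7 -0.5  4.5] M [-0.353  0.581  0.187] eff6 [ 0.1622  0.2954 -0.3638] q6 -63.83 qd6 19.04 op 0.0118
```

Joint-6 effort has started to rise (−0.3826 → −0.3638, about +0.019 N·m, or roughly 10 N), so the plate bit near yaw −99°. The target is ~38 N, which means an effort near −0.31.

Emit:
arm_command([
  [0,[0,0,0],[0,0,0.4]],
  [0,[0,0,0],[0,0,0.4]],
  [0,[0,0,0],[0,0,0.4]],
])

```text
time: 23.0
ee_pos: [0.5456, 0.1087, 0.0524]
tcp_rot: [-179.8, 0.1, -112.1]
wrist_force: [-2.5, -0.6, 5.3]
opening: 0.0118
```

```bash
python3 s.py
```

```text
23.0 [0.5456 0.1087 0.0524] [-1.798e+02  1.300e-01 -1.121e+02] F [-2.5 -0.6  5.3] M [-0.333  0.669  0.235] eff6 [-0.0065  0.2209 -0.3453] q6 -56.64 qd6 19.07 op 0.0118
```

Emit:
arm_command([
  [0,[0,0,0],[0,0,0.4]],
  [0,[0,0,0],[0,0,0.4]],
  [0,[0,0,0],[0,0,0.4]],
])

```text
time: 23.38
ee_pos: [0.5455, 0.1088, 0.0524]
tcp_rot: [-179.8, 0.2, -119.3]
wrist_force: [-2.5, -1.0, 5.3]
opening: 0.0119
```

```bash
python3 s.py
```

```text
23.375 [0.5455 0.1088 0.0524] [-1.7983e+02  1.5000e-01 -1.1929e+02] F [-2.5 -1.   5.3] M [-0.223  0.818  0.212] eff6 [-0.214   0.1282 -0.3267] q6 -49.44 qd6 19.07 op 0.0119
```

Emit:
arm_command([
  [0,[0,0,0],[0,0,0.4]],
  [0,[0,0,0],[0,0,0.4]],
  [0,[0,0,0],[0,0,0.2]],
])

```text
time: 23.75
ee_pos: [0.5454, 0.1088, 0.0524]
tcp_rot: [-179.9, 0.2, -125.3]
wrist_force: [-3.8, -0.3, 5.4]
opening: 0.0117
```

```bash
python3 s.py
```

```text
23.75 [0.5454 0.1088 0.0524] [-1.7986e+02  1.7000e-01 -1.2527e+02] F [-3.8 -0.3  5.4] M [-0.204  0.904  0.22 ] eff6 [-0.382   0.049   0.0997] q6 -43.46 qd6 8.98 op 0.0117
```

Emit:
arm_command([
  [0,[0,0,0],[0,0,0]],
  [0,[0,0,0],[0,0,0]],
  [0.3,[0,0,0],[0,0,0]],
  [0.6,[0,0,0],[0,0,0]],
  [1,[0,0,0],[0,0,0]],
  [1,[0,0,0],[0,0,0]],
])

```text
time: 24.5
ee_pos: [0.5458, 0.1086, 0.0521]
tcp_rot: [-179.8, 0.2, -125.2]
wrist_force: [-0.9, 0.7, 0.6]
opening: 0.0784
```

```bash
python3 s.py
```

```text
24.5 [0.5458 0.1086 0.0521] [-1.7983e+02  1.7000e-01 -1.2524e+02] F [-0.9  0.7  0.6] M [-0.009  0.007  0.001] eff6 [0.0099 0.0012 0.0003] q6 -43.5 qd6 0.05 op 0.0784
```

Released. Rising straight up, then checking.

Emit:
arm_command([
  [1,[0,0,0],[0,0,0]],
  [1,[0,0,-0.3],[0,0,0]],
  [1,[0,0,-0.6],[0,0,0]],
  [1,[0,0,-0.8],[0,0,0]],
  [1,[0,0,-0.8],[0,0,0]],
  [1,[0,0,-0.6],[0,0,0]],
  [1,[0,0,0],[0,0,0]],
  [1,[0,0,0],[0,0,0]],
])

```text
time: 25.5
ee_pos: [0.5449, 0.1084, 0.2382]
tcp_rot: [-179.8, 0.2, -125.2]
wrist_force: [0.3, 0.3, -0.1]
opening: 0.0856
```

```bash
python3 s.py; python3 - <<'E'
from chk import *
im,c=chk("k"); t=viewer.camera("top"); cv2.imwrite("pics/k_top.png",t)
cv2.imwrite("pics/k_topz.png",cv2.resize(t[180:295,135:330],None,fx=4,fy=4,interpolation=cv2.INTER_CUBIC))
hsv=cv2.cvtColor(im,cv2.COLOR_BGR2HSV); g=cv2.inRange(hsv,(40,120,20),(80,255,255))
r=cv2.inRange(hsv,(0,150,30),(6,255,255))|cv2.inRange(hsv,(174,150,30),(180,255,255))
for nm,k in (("g",g),("r",r)):
    n,l,s,ce=cv2.connectedComponentsWithStats(k)
    for i in range(1,n):
        if s[i,4]>40: print(nm,s[i],ce[i],onz(c,*ce[i],.044 if nm=="g" else .045))
E
```

```text
25.5 [0.5449 0.1084 0.2382] [-1.7982e+02  1.7000e-01 -1.2524e+02] F [ 0.3  0.3 -0.1] M [-0.028 -0.019  0.013] eff6 [-0.0008 -0.0008  0.0001] q6 -43.5 qd6 0.04 op 0.0856
25.55 [0.5446709  0.10836828 0.23755272] [-1.79865965e+02  1.21921544e-01 -1.25244839e+02] [ 0.32 -0.53 -0.57] [-0.024  0.045  0.029] 0.08576102521911362
g [114 147  30  22 210] [127.55714286 157.20952381] [ 0.66268489 -0.00867506  0.044     ]
r [137 127  32  24 107] [152.23364486 138.26168224] [ 0.62689945 -0.00800842  0.045     ]
```

View pics/k.png

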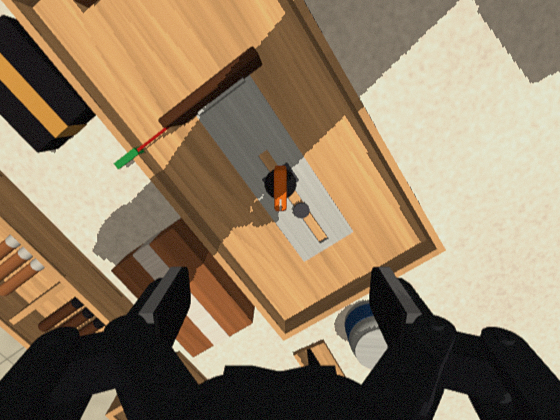

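View pics/k_topz.png

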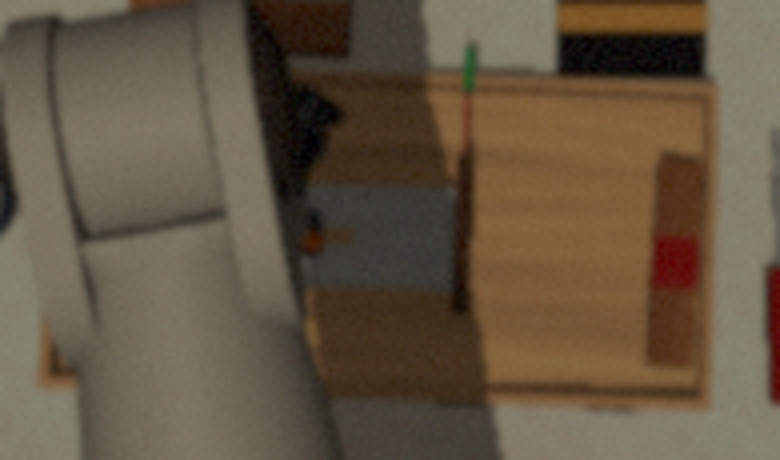

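The pointer is 0.2–0.7 mm from the mark's middle, the bar stayed where I left it, and the gripper is clear. Handing in.

```bash
python3 -c "
from workcell import bot
print(bot.job_done())"
```

```text
the job is handed in; nothing more can be done
None
```

The divider is set at the mark and clamped, and the job is handed in at about 25.6 s of the allowed 72 s.

- **Divider:** I pinched the board and slid it about 30 mm along the slot. With the clamp still loose, the pointer was about 0.5 mm from the middle of the band. After clamping and letting go, it was 0.2–0.7 mm off (the calibration itself is only good to about 2 mm).
- **Clamp:** I turned the knob clockwise about 112° in one grip. The plate bit after about 1.5 rad, and I went about 0.46 rad further.
- **Clamping force:** I could only estimate this. The torque rise suggests about 35 N, and the turn angle at the stated 90 N per radian suggests about 41 N. Both are within 15–65 N.
- **What went wrong on the way:** Joint 6 reached its range end while I was moving to the knob, tilting the tool about 2.6° in free air. I turned the tool back the other way and straightened it before gripping the knob. While turning, I also shifted the tool about 1–2 mm to take out a side force of up to 7 N.
- **Bystanders:** I saw none moved in the last pictures, and the gripper was open and well clear. I judged this by eye and did not measure their positions; the dish, the sign and part of the tin were out of view or hidden in those last pictures.

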